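# Push a template blank into the fence and hold it

## Task

I want to mark notch holes in the plywood template blank: lift the orange push block by its wooden bar up and off its two prongs, set its heel behind the blank, and with that block push the blank until its whole long edge lies square against the aluminium fence. Finish still holding the push block and still pressing firmly, about ten newtons towards the fence and about ten newtons down, so that the blank is pinned against fence and table together; do not let go or back off. Keep fingers and arm off the blank, keep the block itself off the fence and the table, and leave the other things on the table where they are.

Things in the scene. Friction and masses are not known exactly. Their poses are not given: they have to be found in the camera images.
- table: white work table, fixed, top surface at z = 0
- fence: fixed aluminium angle fence, 320 mm long, 35 high, 68 deep. Origin: on the table at the foot of the middle of its upright working face. y runs along the face, z up, x points into the fence: the face is the plane x = 0, the blank lies on the -x side. Foot plate and two black knobs (22 mm high) stand behind the face
- blank: loose flat plywood blank with four dark dots, 80 (x) by 180 (y) by 20 mm, about 0.18 kg, on the table before the fence; its +x long edge faces the fence, 30 to 55 mm off at mid-length, up to 0.15 rad out of square. It slides freely. Origin: centre of its underside
- rack: fixed blue stand: base 170 (x) by 180 (y) by 12 mm, upright back board 130 mm wide, 146 mm high, front face at x = +73 mm. Two level steel prongs, 10 mm thick, at y = -42 and +42 mm run from the board towards -x (roughly towards the robot). Origin: centre of the base's underside, on the table
- prongs (a point): point midway between the prong tips, at the height of the prongs' level top (135 mm above the table), 37 mm from the rack's origin along -x. The tips bend up to 151 mm. To come off, the push block must rise 17 to 40 mm (higher, its sole meets the prongs from below), then go about 100 mm along the rack's -x before it may rise further
- pusher: push block, about 0.28 kg, hung upright with axes parallel to the rack's, above its origin. Orange sole plate x -38 to +34, y -50 to +50, z 0 to 14 mm; orange heel strip under its -x end, x -38 to -26, z -10 to 0; dark stem 30 by 30 mm up to z = 62; bar on top. Origin: in the sole's underside plane, below the bar's centre; hanging, 73 mm above the table
- bar (a point): centre of the push block's wooden grip bar, 73 mm above the block's origin; bar 18 (x) by 120 (y) by 22 mm high. It lies across both prongs; its middle is free for fingers from above that close along the block's x
- heel (a point): middle of the inner corner of sole and heel, 26 mm from the block's origin along -x. In use this corner sits on the top edge of the blank's -x long side: sole on the blank's top, heel face pushing the side, block and fence x axes parallel. Then the heel ends 10 mm above the table, the sole 20 mm short of the fence
- cone_green: bystander: green sewing thread cone, 60 mm wide, 115 mm high, standing; origin at its foot
- cone_red: bystander: red thread cone, same size; origin at its foot
- cone_blue: bystander: blue thread cone, same size; origin at its foot
- button_jar: bystander: small glass jar with a steel cap, 64 mm wide, 85 mm high; origin at its foot
- chalk_tin: bystander: round brass-coloured chalk tin, 60 mm wide, 28 mm high; origin at its underside
- clapper: bystander: rounded pale wooden pressing block, 60 by 220 by 40 mm; origin at its underside
- scissors: bystander: scissors with black handles lying flat, about 210 mm long, 10 mm high; origin 5 mm below the middle
There are look-alikes about, which are no part of the job. Leave any pink look-alike of the rack alone.

How it is judged:
By the outcome, as a careful person would: the job done as asked, in the order asked, and still so for the second after the job is handed in, while the arm keeps its last pose, push and grip.
It also fails if it takes over 43 s, if anything falls off the work surface, if the arm or the gripper's body presses on something with over 40 N, if the wrist force passes 120 N, or if a joint passes its speed limit or range.

## Robot

A 7-joint arm with a two-finger parallel gripper is mounted at the origin on the work surface. World frame = base frame: x ahead of the robot, y to its left, z up, the work surface at z = 0. Lengths are in m, angles in rad, forces in N, time in s.
With the tool pointing down it reaches from about 0.4 to 0.85 m from the base axis. Payload 4.5 kg.
Tool frame: the origin (TCP) lies midway between the tips of the shut fingers; the grasp point (between the pads) lies 19 mm behind it (r.hold_point_z is the distance from the TCP to the grasp point, in m); z points along the fingers, y is the direction in which the jaws open and shut (so a half turn about z gives the same grasp; the last joint's range is limited). The gripper opens to 88 mm and grips with 3 to 60 N. Pads are 18 mm wide; open, the fingers measure 123 mm over their backs; the gripper's body (75 mm by 187 mm) begins 45 mm behind the grasp point.
Start: joints at [1.186, 0.689, -0.195, 1.565, 0.157, 0.902, -0.215], TCP at [0.254, -0.571, 0.239] pointing down, gripper open.
Joint ranges: [-3.01, 3.01], [-0.46, 2.08], [-1.47, 1.51], [0.13, 2.56], [-1, 4.14], [0.04, 2.09], [-2.66, 2.66]. Speed limits (rad/s): [2.57, 2.57, 3.14, 3.14, 3.14, 3.14, 3.14].

## Interface

Orientations are given as a unit quaternion [x, y, z, w].
In Python, from plant import r gives the robot as it stands. The module is installed in compiled form; this text tells all that it offers.
- The arm moves only by the tool move_arm, never from a script. Its arguments are lists of equal length, an entry for each row: "turn": the turn, a rotation vector about the tool's x, y, z in units of 2 pi rad (1.0 is 2 pi rad), a list of three; "dp": the shift along the tool's x, y, z in units of 2.5 cm (1.0 is 2.5 cm), a list of three; "jaw": the closure, from -1 (fully open) to 1 (shut), so that 0 is half open. In form: {"turn": [[wx, wy, wz], ...], "dp": [[x, y, z], ...], "jaw": [jaw, ...]}. A call has 1 to 10 rows; each row shifts and turns the commanded pose from where the row before left it, along the tool's axes as they then stand; what a row does not reach is not made up. A row lasts 1/12 s, in which the tool goes at most 41.7 mm and 7.16 degrees, less where a joint would pass 70% of its speed; a pose out of reach is approached as far as the arm can. A call with a number of a shift or a turn outside -1 to 1 is refused whole. A call with a gripper value outside its range is refused whole. The fingers move at their own pace and stop on an object; "newtons" is the grip in N (left out, the last holds). Time passes only in rows, so rows that do not move let the fingers close. It gives the time, the measured TCP pose, the force and the opening at its end, in the units of the state.
- r.get_state(): the state, without advancing time (a new reading comes with each control period).
- r.snapshot(name): name is "scene" or "top" or "wrist"; returns a dict with "frame" (420x560x3 uint8, blue, green, red), "mtx" (3x3 intrinsics, pixels), "origin" and "orientation" of the camera in the world; the wrist camera has in their place "tool_from_camera" (4x4, takes a point from camera to tool coordinates, whose origin is the TCP and whose axes are the flange's). Camera axes: x right, y up, looking along -z (the intrinsics and any distortion apply to the point x, -y, -z); pixel columns grow to the right and rows downward; lengths in m; the calibration is good to about 2 mm. A picture is of the moment at which its call begins: read the wrist's pose just before it. There is no depth.
- r.finish_job(): hands the job in, once; it reports no verdict.
The state is a dict: "clock": time; "q": joint angles; "qd": joint speeds; "joint_torque": joint torques, N m; "tool_pos": TCP position; "eef_rot": TCP orientation; "contact_force": force on the tool from outside, world axes, zero at the start; "moment": the same for the moment, N m; "opening": opening from 0.0 (shut) to 1.0 (fully open).
Only numpy, scipy, OpenCV 4.12 (cv2) and the standard library are available. Lean on these libraries where they do the work, as an engineer would, in place of code of your own. Each camera call takes 0.05 s, during which the arm holds its last target.

## Working session

There is one attempt and no reset: what is moved stays moved. The work goes in short steps, Python scripts to look and compute and a tool call to move; the robot and the scene stay as the last step left them, time stands still between calls to the robot, and variables do not carry over. Pictures are saved under pics/ and viewed, and the job is handed in when it is done.

Besides the shell and the picture viewer there is one more tool, called after "Call:" as a command line: name --argument value ..., lists and objects as JSON in quotes. move_arm: Moves the arm, as the interface text tells. Shifts and turns lie within -1 to 1; 1 stands for 2.5 cm of shift or 2 pi rad of turn. Its arguments: {"type":"object","properties":{"turn":{"type":"array","items":{"type":"array","items":{"type":"number","minimum":-1,"maximum":1}}},"dp":{"type":"array","items":{"type":"array","items":{"type":"number","minimum":-1,"maximum":1}}},"jaw":{"type":"array","items":{"type":"number"}},"newtons":{"type":"number"}},"required":["turn","dp","jaw"]}

```bash
mkdir -p pics; cat > h.py <<'E'
import numpy as np, cv2
from scipy.spatial.transform import Rotation as R
from plant import r
def snap(n,f):
    s=r.get_state(); d=r.snapshot(n); cv2.imwrite('pics/'+f+'.png',d['frame'])
    np.save('pics/'+f+'.npy',dict(d=d,s=s),allow_pickle=True); return d
def load(f):
    o=np.load('pics/'+f+'.npy',allow_pickle=True).item(); return o['d'],o['s']
def cam(d,s=None):
    if 'tool_from_camera' in d:
        T=np.eye(4);T[:3,:3]=R.from_quat(s['eef_rot']).as_matrix();T[:3,3]=s['tool_pos']
        return T@np.array(d['tool_from_camera'])
    T=np.eye(4);o=np.array(d['orientation'])
    T[:3,:3]=R.from_quat(o).as_matrix() if o.size==4 else o
    T[:3,3]=d['origin'];return T
def ray(d,s,uv,z):
    T=cam(d,s);uv=np.atleast_2d(np.array(uv,float))
    dist=d.get('dist',d.get('distortion',None))
    p=cv2.undistortPoints(uv.reshape(-1,1,2),np.array(d['mtx']),None if dist is None else np.array(dist)).reshape(-1,2)
    v=np.c_[p[:,0],-p[:,1],-np.ones(len(p))]@T[:3,:3].T
    k=(z-T[2,3])/v[:,2]
    return T[:3,3]+v*k[:,None]
def proj(d,s,P):
    T=cam(d,s);P=np.atleast_2d(P);c=(P-T[:3,3])@T[:3,:3]
    q=np.c_[c[:,0],-c[:,1],-c[:,2]]
    dist=d.get('dist',d.get('distortion',None))
    return cv2.projectPoints(q,np.zeros(3),np.zeros(3),np.array(d['mtx']),None if dist is None else np.array(dist))[0].reshape(-1,2)
E
python3 - <<'E'
from h import *
for n in ['scene','top','wrist']:
    d=snap(n,n+'0'); print(n,{k:np.round(v,4).tolist() for k,v in d.items() if k!='frame'})
print(r.get_state(), r.hold_point_z)
E
```

```text
scene {'mtx': [[462.6999, 0.0, 278.6896], [0.0, 462.6999, 215.9267], [0.0, 0.0, 1.0]], 'origin': [1.1419, 0.6608, 1.1165], 'orientation': [0.1247, 0.3313, 0.8745, 0.3316]}
top {'mtx': [[426.7215, 0.0, 282.2875], [0.0, 426.7215, 214.9479], [0.0, 0.0, 1.0]], 'origin': [0.3392, -0.0088, 1.3519], 'orientation': [0.0688, -0.0605, -0.6953, 0.7128]}
wrist {'mtx': [[319.3036, 0.0, 282.8415], [0.0, 319.3036, 212.1396], [0.0, 0.0, 1.0]], 'tool_from_camera': [[0.0009, 0.9672, 0.2542, 0.0651], [1.0, -0.0007, -0.0008, -0.0001], [-0.0006, 0.2542, -0.9672, -0.1466], [0.0, 0.0, 0.0, 1.0]]}
{'clock': 0.15, 'q': array([ 1.18581669,  0.68978119, -0.19453242,  1.5660843 ,  0.15728743,
        0.90249636, -0.21510714]), 'qd': array([-0.00067037, -0.00195799,  0.00064591, -0.00224137,  0.0003024 ,
        0.00053053,  0.00010848]), 'joint_torque': array([-1.47999810e-03, -5.27855086e+01, -1.26844961e+00, -1.53586704e+01,
       -5.24444750e-02,  3.87510183e-03,  1.07605663e-04]), 'tool_pos': array([ 0.25393454, -0.57057134,  0.23810626]), 'eef_rot': array([ 9.78152321e-01,  2.07888337e-01, -1.86694661e-04, -6.64806353e-04]), 'contact_force': array([-0.4633354 ,  0.74419105, -0.64818832]), 'moment': array([ 0.04109747, -0.01180616, -0.01268414]), 'opening': 1.0020532661645174} 0.0187
```

View pics/scene0.png

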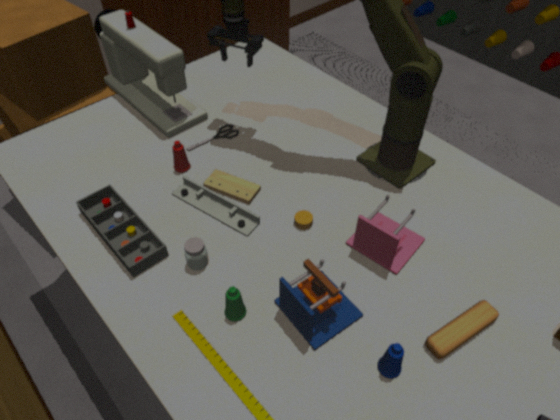

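View pics/top0.png

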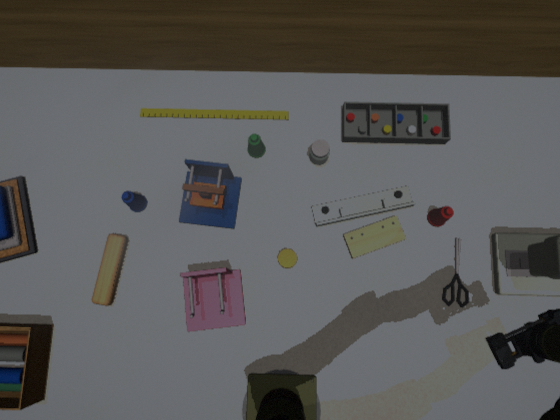

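View pics/wrist0.png

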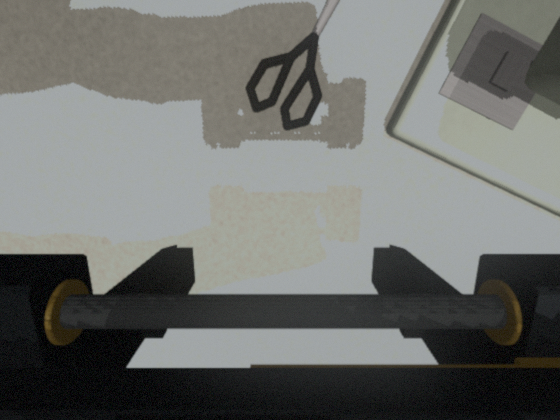

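```bash
python3 - <<'E'
from h import *
d,s=load('top0');f=d['frame']
a=cv2.resize(f[140:250,160:270],None,fx=5,fy=5,interpolation=cv2.INTER_CUBIC)
cv2.imwrite('pics/c1.png',np.clip(a*1.6,0,255).astype('uint8'))
a=cv2.resize(f[170:270,295:425],None,fx=6,fy=6,interpolation=cv2.INTER_CUBIC)
cv2.imwrite('pics/c2.png',np.clip(a*1.3,0,255).astype('uint8'))
d,s=load('scene0');f=d['frame']
a=cv2.resize(f[245:355,260:375],None,fx=5,fy=5,interpolation=cv2.INTER_CUBIC)
cv2.imwrite('pics/c3.png',np.clip(a*1.3,0,255).astype('uint8'))
d,s=load('top0')
for n,uv,z in [('rackbase',(208,200),.012),('blank',(374,237),.02),('fence',(362,205),.035)]: print(n,ray(d,s,uv,z).round(3))
E
```

```text
rackbase [[0.63  0.251 0.012]]
blank [[ 0.522 -0.279  0.02 ]]
fence [[ 0.621 -0.24   0.035]]
```

View pics/c1.png

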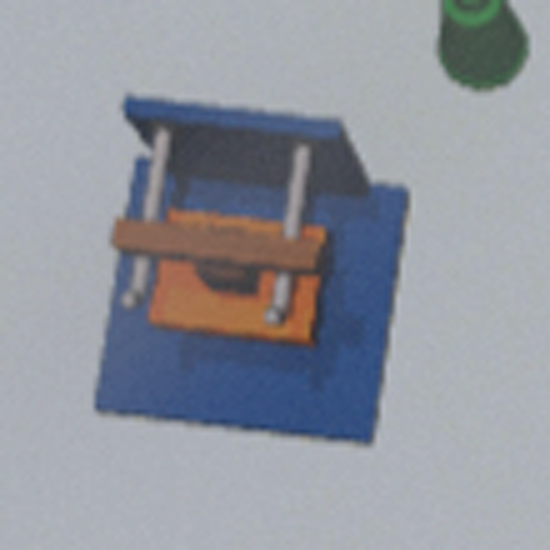

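View pics/c2.png

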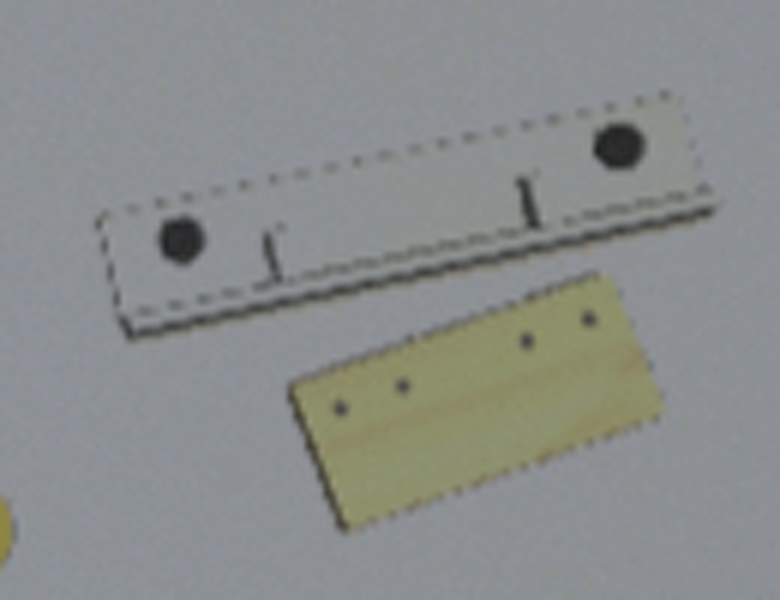

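View pics/c3.png

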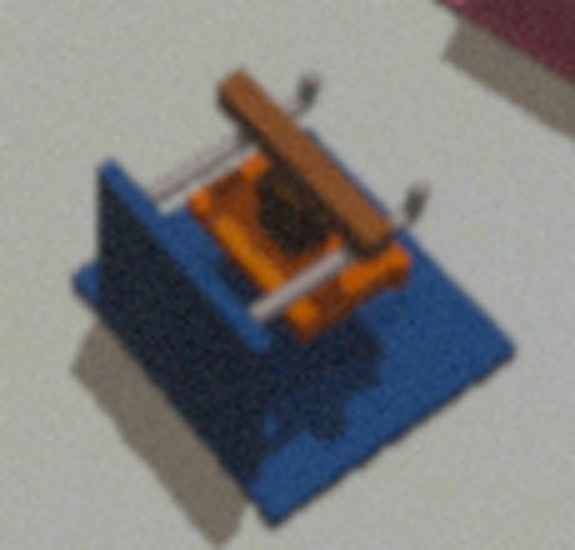

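```bash
python3 - <<'E'
from h import *
d,s=load('top0')
def o(p,sc,off): return (np.array(p,float)+.5)/sc-.5+off
def rep(n,P):
    print(n,P.round(4).tolist(),'c',P.mean(0).round(4))
    e=P[1]-P[0];e2=P[2]-P[3]
    print('  len',np.linalg.norm(np.diff(np.r_[P,P[:1]],axis=0),axis=1).round(4),'yaw of -y edge',np.degrees([np.arctan2(v[0],-v[1]) for v in (e,e2)]).round(2))
rep('rack',ray(d,s,o([(97,412),(371,443),(408,186),(137,157)],5,(160,140)),.012))
rep('board top',ray(d,s,o([(125,97),(340,121),(340,121),(125,97)],5,(160,140)),.146))
rep('bar',ray(d,s,o([(113,243),(326,270),(328,233),(117,218)],5,(160,140)),.157))
rep('blank',ray(d,s,o([(343,530),(663,412),(605,275),(290,385)],6,(295,170)),.02))
rep('fence',ray(d,s,o([(135,330),(714,203),(714,203),(135,330)],6,(295,170)),.035))
rep('fencefoot',ray(d,s,o([(135,338),(714,211),(668,95),(97,215)],6,(295,170)),.0))
# fence back corners foot plate, z~0.004
d,s=load('scene0')
rep('rackS',ray(d,s,o([(513,350),(270,522),(75,280),(300,130)],5,(260,245)),.012))
rep('barS',ray(d,s,o([(238,70),(388,235),(388,235),(238,70)],5,(260,245)),.157))
E
```

```text
rack [[0.5563, 0.3392, 0.012], [0.5405, 0.1633, 0.012], [0.7099, 0.147, 0.012], [0.7254, 0.3248, 0.012]] c [0.633  0.2436 0.012 ]
  len [0.1766 0.1702 0.1785 0.1697] yaw of -y edge [-5.11 -4.97]
board top [[0.7233, 0.301, 0.146], [0.7114, 0.1732, 0.146], [0.7114, 0.1732, 0.146], [0.7233, 0.301, 0.146]] c [0.7174 0.2371 0.146 ]
  len [0.1284 0.     0.1284 0.    ] yaw of -y edge [-5.29 -5.29]
bar [[0.6318, 0.2992, 0.157], [0.6187, 0.1752, 0.157], [0.6407, 0.1752, 0.157], [0.6468, 0.2979, 0.157]] c [0.6345 0.2369 0.157 ]
  len [0.1247 0.0219 0.1229 0.015 ] yaw of -y edge [-6.04 -2.84]
blank [[0.4548, -0.2094, 0.02], [0.5205, -0.3765, 0.02], [0.5926, -0.3479, 0.02], [0.53, -0.182, 0.02]] c [ 0.5245 -0.279   0.02  ]
  len [0.1795 0.0776 0.1774 0.0801] yaw of -y edge [21.47 20.67]
fence [[0.5548, -0.0995, 0.035], [0.6295, -0.4019, 0.035], [0.6295, -0.4019, 0.035], [0.5548, -0.0995, 0.035]] c [ 0.5922 -0.2507  0.035 ]
  len [0.3116 0.     0.3116 0.    ] yaw of -y edge [13.88 13.88]
fencefoot [[0.5562, -0.1019, 0.0], [0.6328, -0.4123, 0.0], [0.6966, -0.3893, 0.0], [0.6228, -0.0808, 0.0]] c [ 0.6271 -0.2461  0.    ]
  len [0.3196 0.0678 0.3173 0.0699] yaw of -y edge [13.88 13.45]
rackS [[0.563, 0.3414, 0.012], [0.7291, 0.3253, 0.012], [0.7103, 0.1533, 0.012], [0.5478, 0.1645, 0.012]] c [0.6376 0.2461 0.012 ]
  len [0.1669 0.173  0.1629 0.1775] yaw of -y edge [84.46 86.04]
barS [[0.6233, 0.1823, 0.157], [0.6373, 0.3014, 0.157], [0.6373, 0.3014, 0.157], [0.6233, 0.1823, 0.157]] c [0.6303 0.2418 0.157 ]
  len [0.12 0.   0.12 0.  ] yaw of -y edge [173.32 173.32]
```

Candidates for the target: the orange block on the blue rack at top (205,192) / scene (320,290), and the pink empty rack at top (213,297) / scene (388,238), which is the look-alike. The crops show the orange sole, dark stem and brown bar lying across both prongs of the blue rack, so I choose that one. The plywood blank is at top (374,237), below the fence at (362,205).

Call:
move_arm --turn '[[0,0,0],[0,0,0],[0,0,0],[0,0,0],[0,0,0],[0,0,0],[0,0,0],[0,0,0],[0,0,0],[0,0,0]]' --dp '[[0.5,-0.4,-0.2],[0.9,-0.78,-0.2],[0.9,-0.78,-0.2],[0.9,-0.78,0],[0.9,-0.78,0],[0.9,-0.78,0],[0.9,-0.78,0],[0.9,-0.78,0],[0.9,-0.78,0],[0.9,-0.78,0]]' --jaw '[-1,-1,-1,-1,-1,-1,-1,-1,-1,-1]' --newtons 60

```text
clock: 0.98
tool_pos: [0.3754, -0.3127, 0.2537]
eef_rot: [0.978, 0.208, -0.0, -0.0]
contact_force: [0.9, -0.0, 0.7]
opening: 1.004
```

Call:
move_arm --turn '[[0,0,0],[0,0,0],[0,0,0],[0,0,0],[0,0,0],[0,0,0],[0,0,0],[0,0,0],[0,0,0],[0,0,0]]' --dp '[[0.9,-0.78,0],[0.9,-0.78,0],[0.9,-0.78,0],[0.9,-0.78,0],[0.9,-0.78,0],[0.9,-0.78,0],[0.9,-0.78,0],[0.9,-0.78,0],[0.9,-0.78,0],[0.9,-0.78,0]]' --jaw '[-1,-1,-1,-1,-1,-1,-1,-1,-1,-1]'

```text
clock: 1.82
tool_pos: [0.5017, -0.043, 0.2536]
eef_rot: [0.978, 0.208, -0.0, 0.0]
contact_force: [0.5, -0.5, 0.1]
opening: 1.0
```

Call:
move_arm --turn '[[0,0,-0.017],[0,0,-0.017],[0,0,-0.017],[0,0,-0.017],[0,0,-0.017],[0,0,-0.017],[0,0,-0.017],[0,0,-0.017],[0,0,-0.017],[0,0,-0.017]]' --dp '[[0,0,0],[0,0,0],[0,0,0],[0,0,0],[0,0,0],[0,0,0],[0,0,0],[0,0,0],[0,0,0],[0,0,0]]' --jaw '[-1,-1,-1,-1,-1,-1,-1,-1,-1,-1]'

```text
clock: 2.65
tool_pos: [0.5013, -0.0445, 0.2536]
eef_rot: [0.734, 0.679, -0.0, -0.0]
contact_force: [-0.2, 0.5, 0.1]
opening: 0.999
```

Call:
move_arm --turn '[[0,0,0],[0,0,0],[0,0,0],[0,0,0],[0,0,0],[0,0,0],[0,0,0],[0,0,0],[0,0,0],[0,0,0]]' --dp '[[0.8,0.35,0],[1,0.35,0],[1,0.35,0],[1,0.35,0],[1,0.35,0],[1,0.35,0],[1,0.35,0],[1,0.35,0],[1,0.35,0],[1,0.35,0]]' --jaw '[-1,-1,-1,-1,-1,-1,-1,-1,-1,-1]'

```text
clock: 3.48
tool_pos: [0.6093, 0.1934, 0.2534]
eef_rot: [0.736, 0.677, -0.0, 0.0]
contact_force: [-0.4, -0.7, -0.2]
opening: 0.997
```

Call:
move_arm --turn '[[0,0,0],[0,0,0],[0,0,0],[0,0,0]]' --dp '[[1,0.4,0],[0.7,0.3,0],[0.3,0.1,0],[0,0,0]]' --jaw '[-1,-1,-1,-1]'

```text
clock: 3.82
tool_pos: [0.6329, 0.2427, 0.253]
eef_rot: [0.735, 0.678, 0.0, -0.001]
contact_force: [0.2, -0.1, -0.3]
opening: 1.002
```

```bash
python3 - <<'E'
from h import *
d=snap('wrist','w1');s=r.get_state();print(s['tool_pos'],s['eef_rot'],s['q'].round(2))
E
```

```text
[0.63278577 0.2405329  0.25310508] [ 7.35828905e-01  6.77167186e-01 -6.50198038e-04 -3.89064084e-05] [-0.22  0.77 -0.43  1.36  0.34  1.08 -0.78]
```

View pics/w1.png

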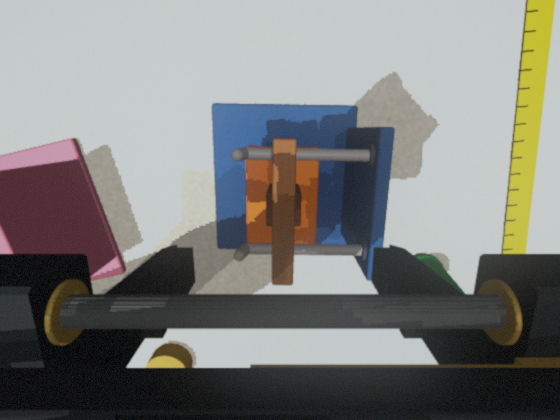

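```bash
python3 - <<'E'
from h import *
d,s=load('w1');f=d['frame']
h=cv2.cvtColor(f,cv2.COLOR_BGR2HSV)
for p in [(285,150),(284,270),(285,200),(310,200),(255,200)]: print(p,f[p[1],p[0]],h[p[1],p[0]])
for z,n,q in [(.157,'bar',[(274,140),(297,140),(294,284),(272,284)]),(.087,'sole',[(247,147),(318,147),(317,244),(247,244)]),(.012,'base',[(213,103),(217,249)])]:
    P=ray(d,s,q,z);print(n,P[:,:2].round(4).tolist(),P.mean(0).round(4))
    print(np.linalg.norm(np.diff(P,axis=0),axis=1).round(4))
m=((h[...,0]<14)&(h[...,1]>100)&(f[...,2]<150)&(f[...,2]>40)).astype('uint8')
m=cv2.morphologyEx(m,cv2.MORPH_OPEN,np.ones((5,5)))
n,l,st,c=cv2.connectedComponentsWithStats(m);print(st[:6])
a=cv2.resize(f[90:300,200:410],None,fx=3,fy=3,interpolation=cv2.INTER_CUBIC);cv2.imwrite('pics/c4.png',np.clip(a*1.6,0,255).astype('uint8'))
E
```

```text
(285, 150) [ 77 117 167] [ 13 137 167]
(284, 270) [ 58  76 101] [ 13 109 101]
(285, 200) [37 57 88] [ 12 148  88]
(310, 200) [ 32  72 130] [ 12 192 130]
(255, 200) [ 40  72 131] [ 11 177 131]
bar [[0.631, 0.2997], [0.648, 0.2984], [0.6374, 0.1815], [0.619, 0.1829]] [0.6338 0.2406 0.157 ]
[0.0171 0.1174 0.0184]
sole [[0.6024, 0.293], [0.6704, 0.2875], [0.6642, 0.1888], [0.5917, 0.1946]] [0.6322 0.241  0.087 ]
[0.0682 0.099  0.0728]
base [[0.5602, 0.3422], [0.541, 0.1638]] [0.5506 0.253  0.012 ]
[0.1794]
[[     0      0    560    420 231299]
 [   247    153     50     49   1161]
 [   289    178     29     66   1319]
 [   277    185      5      5     25]
 [   277    195     11     10     85]
 [   247    203     40     41   1043]]
```

View pics/c4.png

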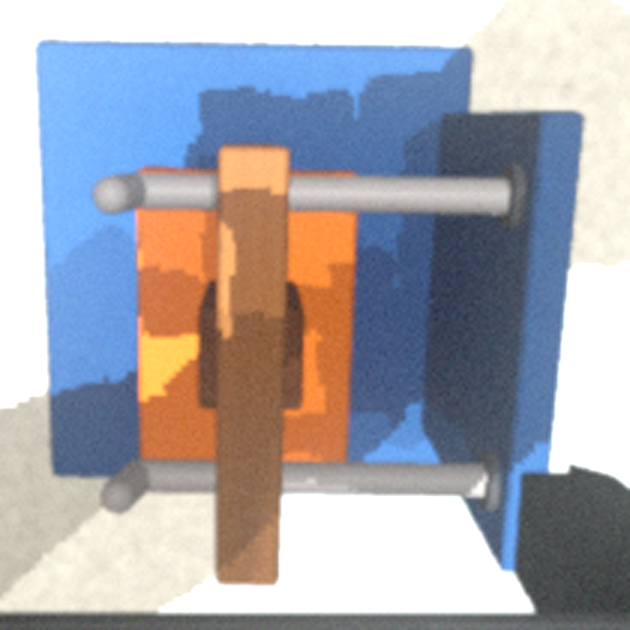

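Call:
move_arm --turn '[[0,0,0.002],[0,0,0],[0,0,0],[0,0,0],[0,0,0],[0,0,0],[0,0,0],[0,0,0]]' --dp '[[0,0.04,0.5],[0,0,0.8],[0,0,0.8],[0,0,0.8],[0,0,0.8],[0,0,0.6],[0,0,0.3],[0,0,0]]' --jaw '[-1,-1,-1,-1,-1,-1,-1,-1]'

```text
clock: 4.53
tool_pos: [0.6329, 0.2378, 0.1363]
eef_rot: [0.741, 0.672, -0.003, -0.0]
contact_force: [-0.4, -0.1, 0.1]
opening: 1.0
```

```bash
python3 - <<'E'
from h import *
d=snap('wrist','w2');s=r.get_state();print(s['tool_pos'],s['eef_rot'],s['contact_force'])
E
```

```text
[0.63376728 0.23874718 0.13787643] [ 7.40831583e-01  6.71689809e-01 -1.16730427e-03  5.90084669e-05] [0.4724202  0.83750098 0.90571121]
```

View pics/w2.png

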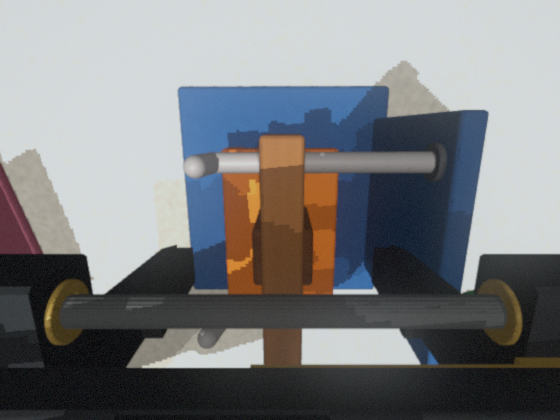

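The picture shows the bar centred between the open fingers (columns 260–303, fingers at 190 and 375), with the prong clear above at row 160. Closing now.

Call:
move_arm --turn '[[0,0,0],[0,0,0],[0,0,0],[0,0,0],[0,0,0],[0,0,0],[0,0,0],[0,0,0],[0,0,0],[0,0,0]]' --dp '[[0,0,0],[0,0,0],[0,0,0],[0,0,0],[0,0,0],[0,0,0],[0,0,0],[0,0,0],[0,0,0],[0,0,0]]' --jaw '[1,1,1,1,1,1,1,1,1,1]' --newtons 60

```text
clock: 5.42
tool_pos: [0.6342, 0.2404, 0.1387]
eef_rot: [0.74, 0.672, -0.0, 0.0]
contact_force: [-0.0, -0.1, 0.4]
opening: 0.271
```

Call:
move_arm --turn '[[0,0,0],[0,0,0],[0,0,0],[0,0,0]]' --dp '[[0,0,0],[0,0,0],[0,0,0],[0,0,0]]' --jaw '[1,1,1,1]'

```text
clock: 5.75
tool_pos: [0.6339, 0.2405, 0.1387]
eef_rot: [0.74, 0.672, -0.0, -0.0]
contact_force: [-1.9, 0.2, 1.0]
opening: 0.2
```

Call:
move_arm --turn '[[0,0,0],[0,0,0],[0,0,0],[0,0,0]]' --dp '[[0,0,-0.3],[0,0,-0.5],[0,0,-0.3],[0,0,0]]' --jaw '[1,1,1,1]'

```text
clock: 6.08
tool_pos: [0.6359, 0.2412, 0.169]
eef_rot: [0.741, 0.672, 0.002, 0.001]
contact_force: [0.5, 0.3, -2.9]
opening: 0.196
```

```bash
python3 - <<'E'
from h import *
d=snap('wrist','w3');s=r.get_state();print(s['tool_pos'],s['eef_rot'],s['contact_force'],s['opening'])
d=snap('scene','s3');f=d['frame'];a=cv2.resize(f[215:335,250:400],None,fx=5,fy=5,interpolation=cv2.INTER_CUBIC);cv2.imwrite('pics/c5.png',a)
E
```

```text
[0.63531252 0.2409171  0.1679453 ] [7.40456752e-01 6.72101853e-01 1.62616886e-03 5.04286252e-04] [-0.84017302 -0.28546859 -2.84265111] 0.19436976010997417
```

View pics/w3.png

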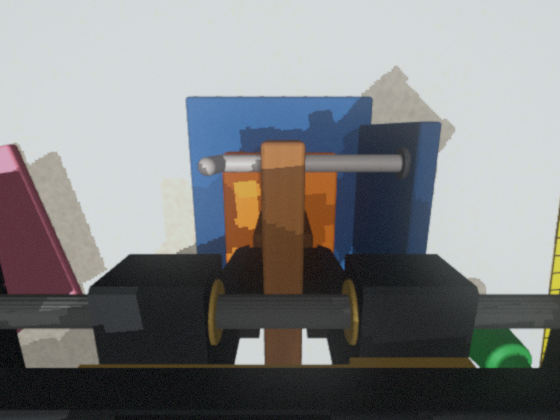

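View pics/c5.png

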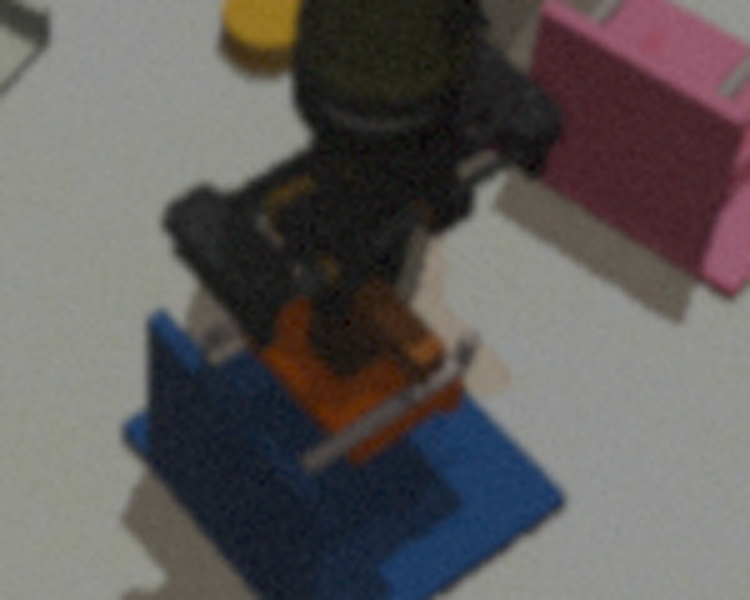

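The block has left the prongs (bar over row 163 prong, held centrally), lifted about 29 mm. Now I slide it out along the rack's -x.

Call:
move_arm --turn '[[0,0,0],[0,0,0],[0,0,0],[0,0,0],[0,0,0],[0,0,0],[0,0,0],[0,0,0],[0,0,0]]' --dp '[[0,-0.3,0],[0,-0.6,0],[0,-0.7,0],[0,-0.7,0],[0,-0.7,0],[0,-0.7,0],[0,-0.6,0],[0,-0.3,0],[0,0,0]]' --jaw '[1,1,1,1,1,1,1,1,1]'

```text
clock: 6.93
tool_pos: [0.5173, 0.2519, 0.1661]
eef_rot: [0.739, 0.673, -0.001, -0.0]
contact_force: [-0.5, 0.4, -3.9]
opening: 0.201
```

```bash
python3 - <<'E'
from h import *
d=snap('wrist','w4');s=r.get_state();print(s['tool_pos'],s['eef_rot'],s['contact_force'],s['opening'])
d=snap('top','t4');f=d['frame'];a=cv2.resize(f[130:340,150:430],None,fx=2.8,fy=2.8,interpolation=cv2.INTER_CUBIC);cv2.imwrite('pics/c6.png',a)
E
```

```text
[0.51920175 0.25166441 0.16620046] [ 7.39928197e-01  6.72685821e-01 -2.18546629e-04  2.82660501e-05] [ 0.56097167  0.14384961 -2.76244832] 0.19997395014981464
```

View pics/w4.png

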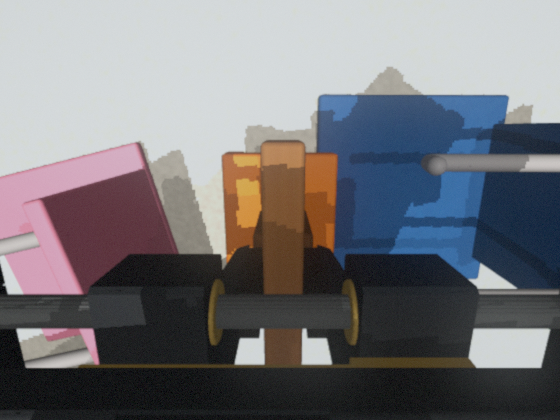

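View pics/c6.png

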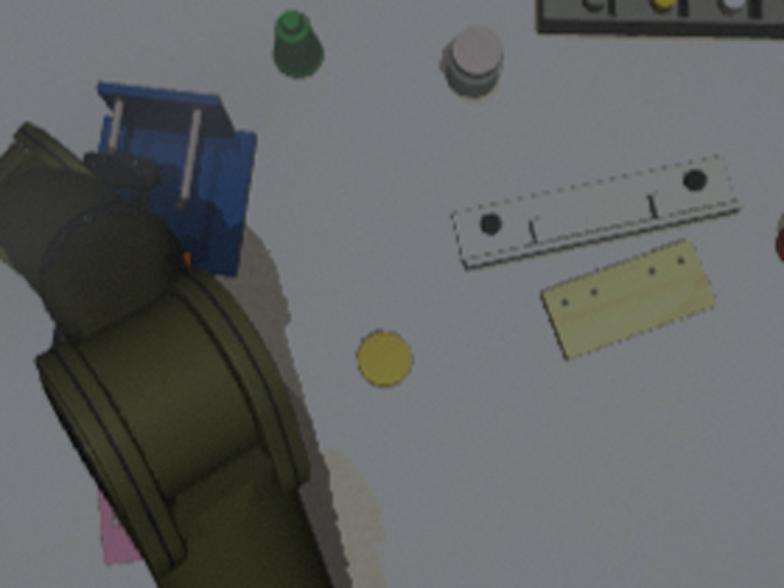

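The block is clear of the prong tips (prong tip at (435,163), block's edge at column 337). The blank and fence have not moved. I now raise the block, turn it to the fence's yaw and carry it over.

Call:
move_arm --turn '[[0,0,0],[0,0,-0.01],[0,0,-0.011],[0,0,-0.011],[0,0,-0.011],[0,0,-0.01],[0,0,0]]' --dp '[[0,0,-0.4],[0,0,-0.7],[0,0,-0.8],[0,0,-0.7],[0,0,-0.5],[0,0,-0.25],[0,0,0]]' --jaw '[1,1,1,1,1,1,1]'

```text
clock: 7.62
tool_pos: [0.5217, 0.2518, 0.2522]
eef_rot: [0.619, 0.786, 0.002, 0.001]
contact_force: [-0.2, -0.2, -3.1]
opening: 0.197
```

Call:
move_arm --turn '[[0,0,0],[0,0,0],[0,0,0],[0,0,0],[0,0,0],[0,0,0],[0,0,0],[0,0,0],[0,0,0],[0,0,0]]' --dp '[[-0.4,-0.12,0],[-0.8,-0.24,0],[-1,-0.3,0],[-1,-0.3,0],[-1,-0.3,0],[-1,-0.3,0],[-1,-0.3,0],[-1,-0.3,0],[-1,-0.3,0],[-1,-0.3,0]]' --jaw '[1,1,1,1,1,1,1,1,1,1]'

```text
clock: 8.45
tool_pos: [0.5058, 0.0092, 0.2494]
eef_rot: [0.62, 0.785, -0.001, -0.0]
contact_force: [0.5, -0.2, -2.9]
opening: 0.203
```

Call:
move_arm --turn '[[0,0,0],[0,0,0],[0,0,0],[0,0,0],[0,0,0],[0,0,0],[0,0,0],[0,0,0],[0,0,0],[0,0,0]]' --dp '[[-1,-0.3,0],[-1,-0.3,0],[-1,-0.3,0],[-1,-0.3,0],[-1,-0.3,0],[-1,-0.3,0],[-1,-0.3,0],[-1,-0.3,0],[-0.8,-0.2,0],[-0.4,-0.1,0]]' --jaw '[1,1,1,1,1,1,1,1,1,1]'

```text
clock: 9.28
tool_pos: [0.493, -0.2324, 0.249]
eef_rot: [0.622, 0.783, -0.002, -0.0]
contact_force: [-0.5, -0.7, -2.9]
opening: 0.201
```

```bash
python3 - <<'E'
from h import *
d=snap('wrist','w5');s=r.get_state();print(s['tool_pos'],s['eef_rot'],s['contact_force'],s['opening'],s['q'].round(2))
d=snap('scene','s5')
E
```

```text
[ 0.49320807 -0.23323343  0.24899579] [ 6.21973149e-01  7.83036715e-01 -1.70347598e-03 -5.26126515e-05] [ 0.63503602 -1.18804645 -3.279646  ] 0.19756764431641677 [ 0.7   0.62 -0.58  1.78  0.43  0.87  0.16]
```

View pics/w5.png

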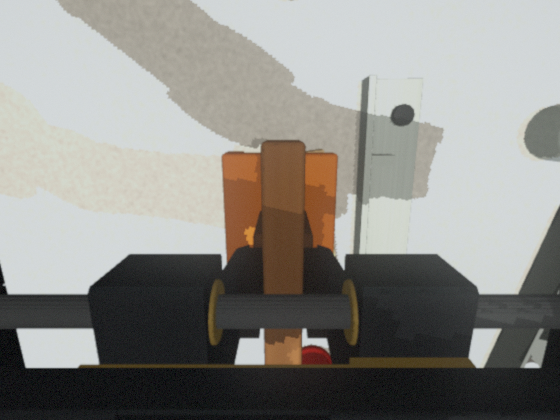

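View pics/s5.png

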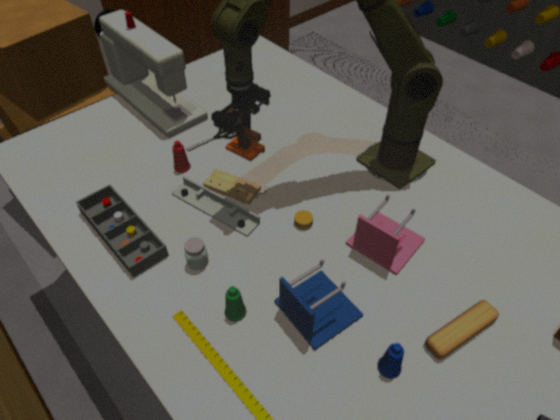

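```bash
python3 - <<'E'
from h import *
d,s=load('w5');f=d['frame']
a=cv2.resize(f[65:255,300:440],None,fx=4,fy=4,interpolation=cv2.INTER_CUBIC);cv2.imwrite('pics/c7.png',np.clip(a*1.2,0,255).astype('uint8')[:600] if 0 else cv2.resize(np.clip(a*1.2,0,255).astype('uint8'),None,fx=.78,fy=.78))
E
```

```text
(no output)
```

View pics/c7.png

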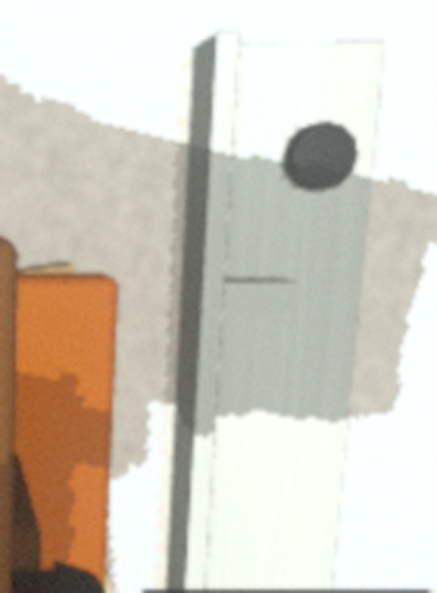

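```bash
python3 - <<'E'
from h import *
d,s=load('w5')
for z,q in [(.035,[(217,36),(186,588)]),(0,[(195,50),(168,588)])]:
    P=ray(d,s,np.array(q)/3.12+[300,65],z);v=P[1]-P[0]
    th=np.arctan2(v[0],-v[1]);ux=np.array([np.cos(th),np.sin(th)])
    print(z,P[:,:2].round(4).tolist(),np.degrees(th),P[0,:2]@ux)
    t=np.radians(13.8);print(P[:,:2]@[np.cos(t),np.sin(t)],P[:,:2]@[-np.sin(t),np.cos(t)])
t=np.radians(13.8);print(np.array([.5945,-.257])@[np.cos(t),np.sin(t)])
print('tool y yaw',2*np.degrees(np.arctan2(s['eef_rot'][1],s['eef_rot'][0]))-90)
E
```

```text
0.035 [[0.5545, -0.0978], [0.6017, -0.291]] 13.713745211258091 0.51554825877295
[0.51520672 0.51490729] [-0.22726222 -0.42616217]
0 [[0.5554, -0.0974], [0.6062, -0.3047]] 13.767761025896087 0.5162801085067678
[0.51615242 0.51603234] [-0.2270777  -0.44047872]
0.5160362308085833
tool y yaw 13.135749606442175
```

Call:
move_arm --turn '[[0,0,-0.0018],[0,0,0],[0,0,0],[0,0,0],[0,0,0],[0,0,0],[0,0,0],[0,0,0]]' --dp '[[-0.4,-0.1,0],[-0.7,-0.2,0.2],[-0.7,-0.1,0.6],[-0.3,0,0.8],[0,0,0.8],[0,0,0.8],[0,0,0.4],[0,0,0]]' --jaw '[1,1,1,1,1,1,1,1]'

```text
clock: 10.05
tool_pos: [0.4968, -0.2787, 0.1579]
eef_rot: [0.613, 0.79, -0.0, -0.003]
contact_force: [-0.5, 0.5, -2.8]
opening: 0.199
```

```bash
python3 - <<'E'
from h import *
d=snap('wrist','w6');s=r.get_state();print(s['tool_pos'],s['eef_rot'],s['contact_force'],s['opening'])
t=np.radians(13.8);p=s['tool_pos'][:2];print('u,v',p@[np.cos(t),np.sin(t)],p@[-np.sin(t),np.cos(t)],2*np.degrees(np.arctan2(s['eef_rot'][1],s['eef_rot'][0]))-90)
d=snap('scene','s6');f=d['frame'];a=cv2.resize(f[100:250,150:300],None,fx=4,fy=4,interpolation=cv2.INTER_CUBIC);cv2.imwrite('pics/c8.png',a)
E
```

```text
[ 0.49778721 -0.27927787  0.15938088] [ 6.13497490e-01  7.89695760e-01  1.19002646e-04 -1.19242397e-03] [ 0.86846304  0.31582213 -1.73344399] 0.19663203129920706
u,v 0.41680110632773365 -0.3899552121032508 14.314283756028416
```

View pics/w6.png

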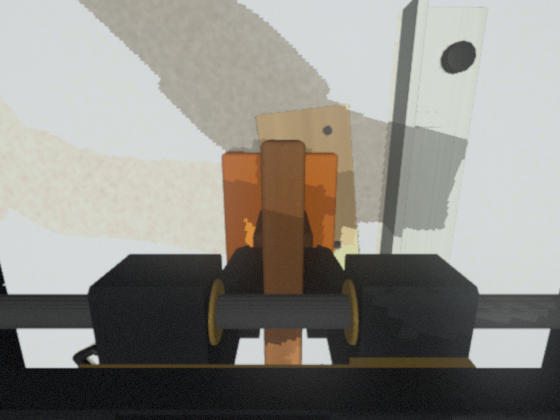

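View pics/c8.png

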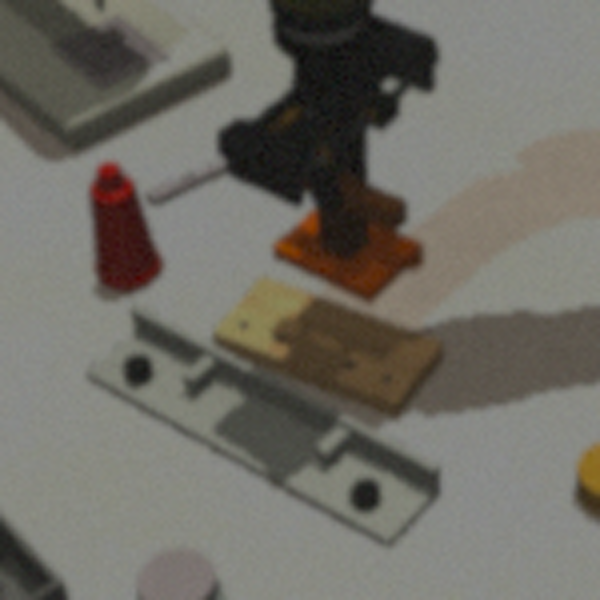

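```bash
python3 - <<'E'
from h import *
d,s=load('w6');t=np.radians(13.8);B=np.array([[np.cos(t),np.sin(t)],[-np.sin(t),np.cos(t)]])
P=ray(d,s,[(256.5,114.5),(348,104.5),(357.5,245)],.02)[:,:2]
print((P@B.T).round(4), np.linalg.norm(P[1]-P[0]))
v=P[2]-P[1];th=np.arctan2(v[0],-v[1]);print(np.degrees(th))
v=P[1]-P[0];th2=np.arctan2(v[1],v[0]);print(np.degrees(th2))
th=np.radians(20.9);c=P[1]-40e-3*np.array([np.cos(th),np.sin(th)])-90e-3*np.array([-np.sin(th),np.cos(th)]);print('c',c,B@c)
d0,s0=load('top0')
E
```

```text
[[ 0.3924 -0.3126]
 [ 0.47   -0.3037]
 [ 0.4867 -0.4298]] 0.07809376456719522
21.35291908195207
20.32612041753706
c [ 0.52360158 -0.28115812] [ 0.44142182 -0.39793879]
```

Call:
move_arm --turn '[[0,0,0],[0,0,0],[0,0,0],[0,0,0],[0,0,0],[0,0,0],[0,0,0]]' --dp '[[-0.15,-0.15,0.2],[-0.15,-0.1,0.5],[0,0,0.6],[0,0,0.6],[0,0,0.5],[0,0,0.2],[0,0,0]]' --jaw '[1,1,1,1,1,1,1]'

```text
clock: 10.73
tool_pos: [0.4928, -0.2901, 0.0937]
eef_rot: [0.614, 0.789, -0.0, -0.001]
contact_force: [0.4, 1.0, -2.6]
opening: 0.2
```

```bash
cat >> h.py <<'E'
def uv(s):
    t=np.radians(13.8);p=s['tool_pos'][:2];f=s['contact_force']
    e=R.from_quat(s['eef_rot']).as_matrix()
    y=e[:,1];
    print('u %.4f v %.4f z %.4f yaw %.2f pitchy %.2f'%(p@[np.cos(t),np.sin(t)],p@[-np.sin(t),np.cos(t)],s['tool_pos'][2],np.degrees(np.arctan2(y[1],y[0])),np.degrees(np.arcsin(y[2]))),'Fu %.1f Fv %.1f Fz %.1f'%(f[:2]@[np.cos(t),np.sin(t)],f[:2]@[-np.sin(t),np.cos(t)],f[2]),'M',s['moment'].round(2),'op %.3f'%s['opening'],'t',s['clock'])
E
python3 - <<'E'
from h import *
d=snap('wrist','w7');uv(r.get_state())
d=snap('scene','s7');uv(r.get_state());f=d['frame'];a=cv2.resize(f[100:250,150:300],None,fx=4,fy=4,interpolation=cv2.INTER_CUBIC);cv2.imwrite('pics/c9.png',a)
E
```

```text
u 0.4100 v -0.3995 z 0.0946 yaw 14.18 pitchy -0.04 Fu -0.4 Fv 0.4 Fz -2.9 M [-0.03 -0.11 -0.  ] op 0.198 t 10.7833
u 0.4105 v -0.3996 z 0.0952 yaw 14.19 pitchy 0.03 Fu -0.0 Fv -0.6 Fz -2.4 M [-0.04 -0.14 -0.02] op 0.198 t 10.8333
```

View pics/w7.png

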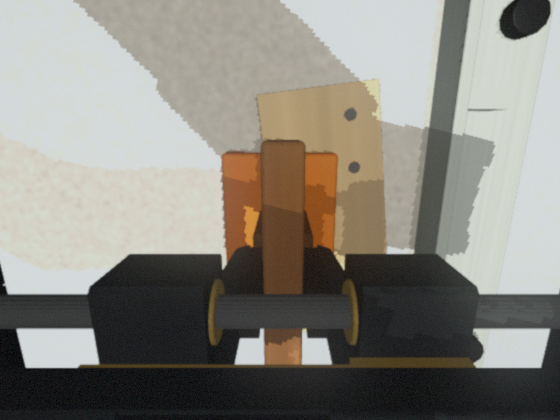

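View pics/c9.png

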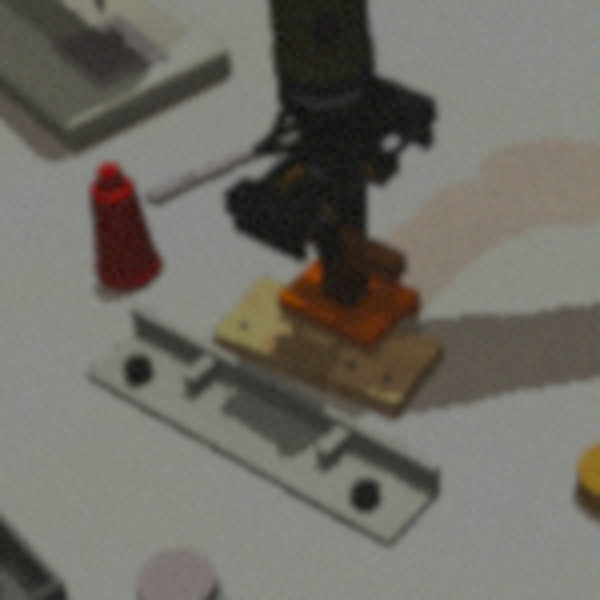

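Call:
move_arm --turn '[[0,0,0.001],[0,0,0],[0,0,0],[0,0,0]]' --dp '[[0,0,0.1],[0,0,0.1],[0,0,0.05],[0,0,0]]' --jaw '[1,1,1,1]'

```text
clock: 11.17
tool_pos: [0.4937, -0.2899, 0.0887]
eef_rot: [0.617, 0.787, -0.0, 0.0]
contact_force: [-0.2, 0.1, -2.2]
opening: 0.196
```

```bash
python3 -c "
from h import *
uv(r.get_state())"
```

```text
u 0.4103 v -0.3993 z 0.0887 yaw 13.84 pitchy -0.00 Fu -0.1 Fv 0.2 Fz -2.2 M [ 0.   -0.08 -0.02] op 0.196 t 11.1667
```

Call:
move_arm --turn '[[0,0,0],[0,0,0]]' --dp '[[0,0,0.04],[0,0,0]]' --jaw '[1,1]'

```text
clock: 11.33
tool_pos: [0.4938, -0.2898, 0.0877]
eef_rot: [0.617, 0.787, -0.0, 0.0]
contact_force: [0.3, 0.2, -2.7]
opening: 0.2
```

```bash
python3 -c "
from h import *
uv(r.get_state())"
```

```text
u 0.4104 v -0.3993 z 0.0877 yaw 13.85 pitchy 0.00 Fu 0.3 Fv 0.1 Fz -2.7 M [-0.11 -0.09  0.05] op 0.200 t 11.3333
```

Call:
move_arm --turn '[[0,0,0],[0,0,0]]' --dp '[[0,0,0.04],[0,0,0]]' --jaw '[1,1]'

```text
clock: 11.5
tool_pos: [0.4937, -0.2898, 0.0866]
eef_rot: [0.617, 0.787, -0.0, -0.0]
contact_force: [-0.1, -0.4, -3.1]
opening: 0.198
```

Call:
move_arm --turn '[[0,0,0],[0,0,0]]' --dp '[[0,0,0.04],[0,0,0]]' --jaw '[1,1]'

```text
clock: 11.67
tool_pos: [0.4939, -0.2899, 0.0858]
eef_rot: [0.617, 0.787, 0.0, 0.0]
contact_force: [-0.5, 0.0, -2.0]
opening: 0.199
```

Sole is about at the blank's top height, with no side force. Pushing forward.

Call:
move_arm --turn '[[0,0,0],[0,0,0],[0,0,0],[0,0,0],[0,0,0],[0,0,0]]' --dp '[[0,0.1,0],[0,0.15,0],[0,0.15,0],[0,0.15,0],[0,0.15,0],[0,0,0]]' --jaw '[1,1,1,1,1,1]'

```text
clock: 12.17
tool_pos: [0.5118, -0.2853, 0.0858]
eef_rot: [0.616, 0.787, 0.0, 0.0]
contact_force: [-0.9, -0.2, -1.4]
opening: 0.197
```

```bash
python3 -c "
from h import *
uv(r.get_state());snap('wrist','w8');uv(r.get_state())"
```

```text
u 0.4289 v -0.3991 z 0.0858 yaw 13.88 pitchy 0.07 Fu -0.9 Fv -0.0 Fz -1.4 M [-0.03  0.13  0.02] op 0.197 t 12.1667
u 0.4288 v -0.3990 z 0.0857 yaw 13.88 pitchy 0.07 Fu -0.0 Fv 0.2 Fz -1.3 M [-0.05  0.01  0.03] op 0.195 t 12.2167
```

View pics/w8.png

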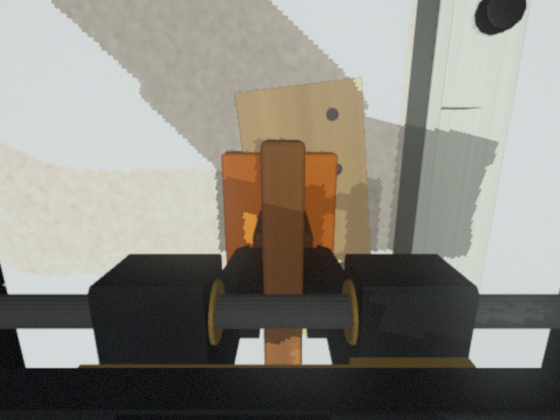

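Call:
move_arm --turn '[[0,0,0],[0,0,0],[0,0,0],[0,0,0],[0,0,0],[0,0,0],[0,0,0]]' --dp '[[0,0.1,0],[0,0.15,0],[0,0.15,0],[0,0.15,0],[0,0.15,0],[0,0.15,0],[0,0,0]]' --jaw '[1,1,1,1,1,1,1]'

```text
clock: 12.8
tool_pos: [0.5315, -0.2804, 0.0858]
eef_rot: [0.617, 0.787, -0.0, -0.0]
contact_force: [-3.1, 0.1, 7.7]
opening: 0.196
```

```bash
python3 -c "
from h import *
uv(r.get_state());snap('wrist','w9');uv(r.get_state())"
```

```text
u 0.4492 v -0.3991 z 0.0858 yaw 13.85 pitchy -0.03 Fu -3.0 Fv 0.8 Fz 7.7 M [-0.24  1.3   0.01] op 0.196 t 12.8
u 0.4493 v -0.3991 z 0.0858 yaw 13.85 pitchy -0.02 Fu -4.8 Fv 0.9 Fz 4.5 M [-0.11  0.91 -0.02] op 0.197 t 12.85
```

View pics/w9.png

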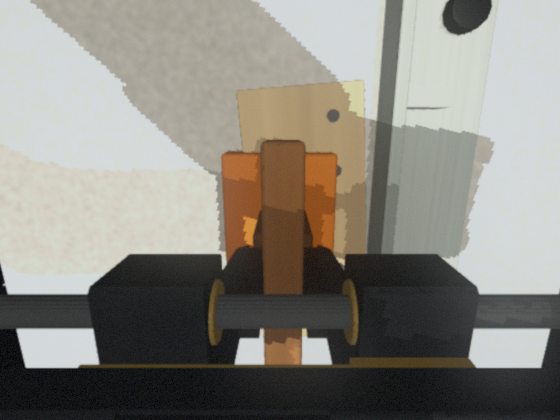

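Call:
move_arm --turn '[[0,0,0],[0,0,0],[0,0,0],[0,0,0],[0,0,0]]' --dp '[[0,0.1,-0.02],[0,0.1,0],[0,0.1,0],[0,0.1,0],[0,0,0]]' --jaw '[1,1,1,1,1]'

```text
clock: 13.27
tool_pos: [0.5417, -0.2775, 0.0859]
eef_rot: [0.617, 0.787, 0.0, -0.0]
contact_force: [-1.6, 0.4, -2.2]
opening: 0.199
```

```bash
python3 -c "
from h import *
uv(r.get_state());snap('wrist','w10');uv(r.get_state())"
```

```text
u 0.4599 v -0.3987 z 0.0859 yaw 13.87 pitchy 0.03 Fu -1.5 Fv 0.8 Fz -2.2 M [ 0.02  0.12 -0.09] op 0.199 t 13.2667
u 0.4598 v -0.3989 z 0.0859 yaw 13.87 pitchy 0.05 Fu -0.3 Fv 0.5 Fz -3.2 M [-0.01  0.02 -0.  ] op 0.199 t 13.3167
```

View pics/w10.png

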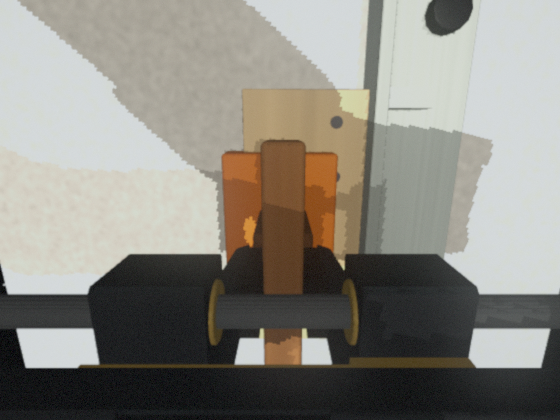

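Call:
move_arm --turn '[[0,0,0],[0,0,0],[0,0,0]]' --dp '[[0,0.05,0],[0,0.05,0],[0,0,0]]' --jaw '[1,1,1]'

```text
clock: 13.57
tool_pos: [0.5423, -0.2777, 0.086]
eef_rot: [0.617, 0.787, -0.001, -0.001]
contact_force: [-4.4, -0.3, -2.0]
opening: 0.199
```

```bash
python3 -c "
from h import *
uv(r.get_state())"
```

```text
u 0.4604 v -0.3991 z 0.0860 yaw 13.82 pitchy -0.15 Fu -4.3 Fv 0.7 Fz -2.0 M [-0.02  0.88 -0.1 ] op 0.199 t 13.5667
```

Call:
move_arm --turn '[[0,0,0],[0,0,0]]' --dp '[[0,0.04,0],[0,0,0]]' --jaw '[1,1]'

```text
clock: 13.73
tool_pos: [0.5425, -0.2777, 0.0861]
eef_rot: [0.617, 0.787, -0.001, -0.001]
contact_force: [-5.4, -0.3, 1.1]
opening: 0.2
```

```bash
python3 -c "
from h import *
uv(r.get_state())"
```

```text
u 0.4606 v -0.3991 z 0.0861 yaw 13.81 pitchy -0.23 Fu -5.3 Fv 1.0 Fz 1.1 M [-0.06  1.4  -0.06] op 0.200 t 13.7333
```

Call:
move_arm --turn '[[0,0,0],[0,0,0],[0,0,0]]' --dp '[[0,0.03,0.03],[0,0.03,0.03],[0,0,0]]' --jaw '[1,1,1]'

```text
clock: 13.98
tool_pos: [0.5427, -0.2777, 0.086]
eef_rot: [0.617, 0.787, -0.003, -0.002]
contact_force: [-11.3, 0.9, 13.3]
opening: 0.199
```

```bash
python3 -c "
from h import *
uv(r.get_state());snap('wrist','w11');uv(r.get_state())"
```

```text
u 0.4608 v -0.3991 z 0.0860 yaw 13.78 pitchy -0.39 Fu -10.7 Fv 3.6 Fz 13.3 M [ 0.13  2.47 -0.04] op 0.199 t 13.9833
u 0.4607 v -0.3991 z 0.0860 yaw 13.78 pitchy -0.38 Fu -10.9 Fv 3.7 Fz 14.4 M [ 0.15  2.48 -0.08] op 0.199 t 14.0333
```

Call:
move_arm --turn '[[0,0,0],[0,0,0],[0,0,0]]' --dp '[[0.01,0,-0.02],[0,0,0],[0,0,0]]' --jaw '[1,1,1]'

```text
clock: 14.28
tool_pos: [0.5427, -0.2776, 0.0861]
eef_rot: [0.617, 0.787, -0.003, -0.002]
contact_force: [-10.2, 0.6, 10.4]
opening: 0.195
```

```bash
python3 - <<'E'
from h import *
uv(r.get_state())
for n in ['wrist','top','scene']:
    d=snap(n,n+'12');uv(r.get_state())
    f=d['frame']
    if n=='top': a=cv2.resize(f[170:290,295:455],None,fx=5,fy=5,interpolation=cv2.INTER_CUBIC);cv2.imwrite('pics/t12c.png',a)
    if n=='scene': a=cv2.resize(f[130:250,150:290],None,fx=5,fy=5,interpolation=cv2.INTER_CUBIC);cv2.imwrite('pics/s12c.png',a)
E
```

```text
u 0.4608 v -0.3991 z 0.0861 yaw 13.78 pitchy -0.36 Fu -9.8 Fv 3.1 Fz 10.4 M [-0.04  2.21 -0.1 ] op 0.195 t 14.2833
u 0.4608 v -0.3990 z 0.0861 yaw 13.78 pitchy -0.37 Fu -9.1 Fv 2.9 Fz 10.8 M [ 0.04  2.25 -0.14] op 0.196 t 14.3333
u 0.4608 v -0.3991 z 0.0861 yaw 13.78 pitchy -0.36 Fu -10.2 Fv 3.7 Fz 9.7 M [ 0.04  2.25 -0.14] op 0.194 t 14.3833
u 0.4608 v -0.3990 z 0.0861 yaw 13.78 pitchy -0.36 Fu -9.3 Fv 3.3 Fz 10.1 M [ 0.02  2.24 -0.1 ] op 0.199 t 14.4333
```

View pics/wrist12.png

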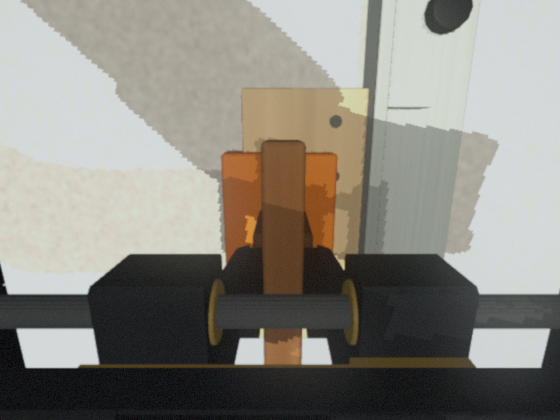

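View pics/s12c.png

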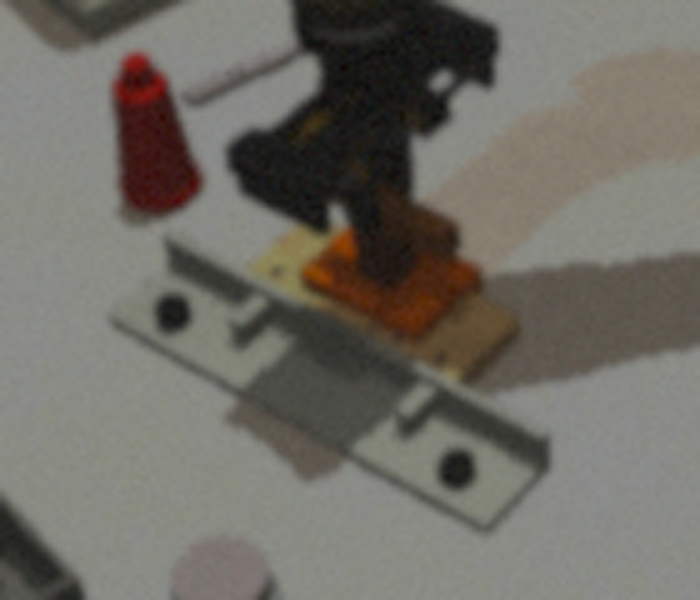

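View pics/t12c.png

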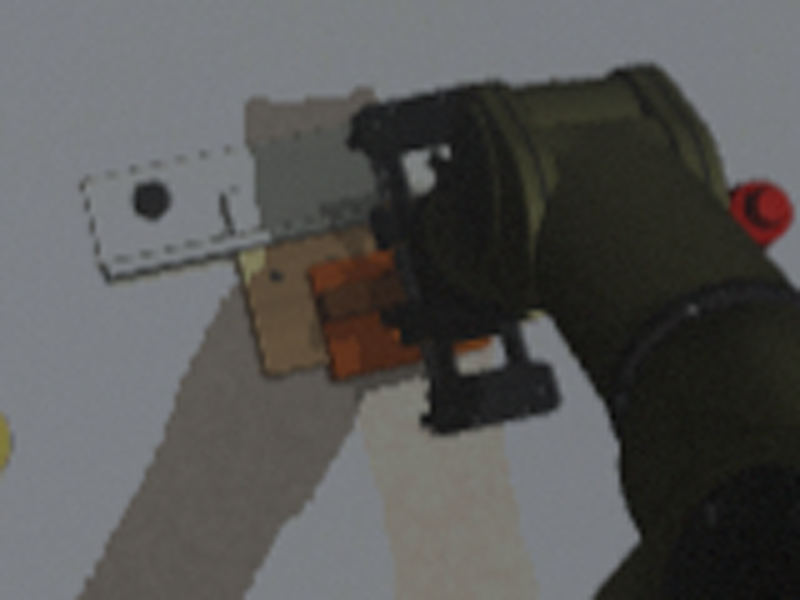

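Call:
move_arm --turn '[[0,0,0],[0,0,0],[0,0,0]]' --dp '[[0,0.01,-0.01],[0,0,0],[0,0,0]]' --jaw '[1,1,1]'

```text
clock: 14.68
tool_pos: [0.5427, -0.2776, 0.0861]
eef_rot: [0.617, 0.787, -0.003, -0.002]
contact_force: [-9.4, 0.5, 9.6]
opening: 0.198
```

```bash
python3 - <<'E'
from h import *
uv(r.get_state())
d=snap('wrist','w13');s=load('w13')[1];uv(r.get_state());f=d['frame']
a=cv2.resize(f[70:260,225:425],None,fx=3,fy=3,interpolation=cv2.INTER_CUBIC);cv2.imwrite('pics/c13.png',np.clip(a*1.3,0,255).astype('uint8'))
# fence top edge / blank right edge by row: print color transitions
g=cv2.GaussianBlur(f,(3,3),0).astype(int)
for row in (95,110,130,150,180,200,220,240): print(row,[ (c,*g[row,c]) for c in range(352,386,2)])
E
```

```text
u 0.4608 v -0.3991 z 0.0861 yaw 13.78 pitchy -0.39 Fu -9.1 Fv 2.7 Fz 9.6 M [-0.04  2.19 -0.08] op 0.198 t 14.6833
u 0.4609 v -0.3991 z 0.0861 yaw 13.77 pitchy -0.38 Fu -9.9 Fv 1.7 Fz 9.0 M [-0.07  2.18 -0.07] op 0.200 t 14.7333
95 [(352, np.int64(168), np.int64(211), np.int64(211)), (354, np.int64(167), np.int64(210), np.int64(211)), (356, np.int64(167), np.int64(209), np.int64(211)), (358, np.int64(166), np.int64(208), np.int64(211)), (360, np.int64(166), np.int64(208), np.int64(211)), (362, np.int64(165), np.int64(207), np.int64(210)), (364, np.int64(165), np.int64(206), np.int64(211)), (366, np.int64(153), np.int64(193), np.int64(208)), (368, np.int64(121), np.int64(147), np.int64(159)), (370, np.int64(104), np.int64(114), np.int64(111)), (372, np.int64(105), np.int64(112), np.int64(110)), (374, np.int64(122), np.int64(131), np.int64(127)), (376, np.int64(190), np.int64(200), np.int64(195)), (378, np.int64(205), np.int64(214), np.int64(209)), (380, np.int64(203), np.int64(213), np.int64(208)), (382, np.int64(202), np.int64(212), np.int64(207)), (384, np.int64(202), np.int64(212), 
[... 5469 characters left out ...]
), np.int64(101), np.int64(114)), (360, np.int64(68), np.int64(77), np.int64(79)), (362, np.int64(67), np.int64(75), np.int64(74)), (364, np.int64(81), np.int64(89), np.int64(88)), (366, np.int64(108), np.int64(116), np.int64(113)), (368, np.int64(111), np.int64(120), np.int64(117)), (370, np.int64(110), np.int64(119), np.int64(115)), (372, np.int64(111), np.int64(119), np.int64(116)), (374, np.int64(110), np.int64(118), np.int64(115)), (376, np.int64(107), np.int64(114), np.int64(111)), (378, np.int64(110), np.int64(119), np.int64(115)), (380, np.int64(112), np.int64(120), np.int64(117)), (382, np.int64(124), np.int64(133), np.int64(129)), (384, np.int64(136), np.int64(145), np.int64(141))]
```

View pics/c13.png

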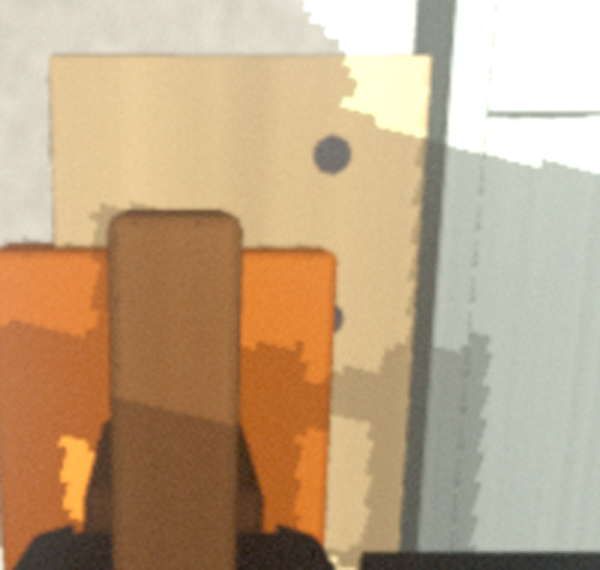

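```bash
python3 - <<'E'
from h import *
d,s=load('w13');t=np.radians(13.8);B=np.array([[np.cos(t),np.sin(t)],[-np.sin(t),np.cos(t)]])
print('blank edge',(ray(d,s,[(367.8,95),(365.6,130),(362.2,180),(358.8,240)],.02)[:,:2]@B.T).round(4))
print('fence top',(ray(d,s,[(375,95),(372.7,130),(369,180),(364.6,240)],.035)[:,:2]@B.T).round(4))
E
```

```text
blank edge [[ 0.5138 -0.3139]
 [ 0.5138 -0.3351]
 [ 0.5137 -0.3676]
 [ 0.514  -0.4101]]
fence top [[ 0.5143 -0.3153]
 [ 0.5144 -0.335 ]
 [ 0.5143 -0.3652]
 [ 0.5141 -0.4047]]
```

The blank's edge coincides with the fence face (within 0.5 mm, parallel over the visible 95 mm). I'll check that it holds for a short while.

Call:
move_arm --turn '[[0,0,0],[0,0,0],[0,0,0],[0,0,0],[0,0,0],[0,0,0],[0,0,0],[0,0,0],[0,0,0],[0,0,0]]' --dp '[[0,0.01,0],[0,0,0],[0,0,0],[0,0,0],[0,0,0],[0,0,0],[0,0,0],[0,0,0],[0,0,0],[0,0,0]]' --jaw '[1,1,1,1,1,1,1,1,1,1]'

```text
clock: 15.57
tool_pos: [0.5427, -0.2776, 0.0861]
eef_rot: [0.617, 0.787, -0.003, -0.002]
contact_force: [-10.5, 0.3, 9.9]
opening: 0.203
```

```bash
python3 - <<'E'
from h import *
uv(r.get_state())
for i in range(3): r.snapshot('wrist');uv(r.get_state())
E
```

```text
u 0.4609 v -0.3991 z 0.0861 yaw 13.77 pitchy -0.41 Fu -10.1 Fv 2.8 Fz 9.9 M [-0.    2.24 -0.09] op 0.203 t 15.5667
u 0.4609 v -0.3991 z 0.0861 yaw 13.77 pitchy -0.41 Fu -9.8 Fv 3.1 Fz 9.0 M [-0.04  2.32 -0.02] op 0.199 t 15.6167
u 0.4609 v -0.3991 z 0.0861 yaw 13.77 pitchy -0.41 Fu -9.7 Fv 2.0 Fz 10.4 M [-0.06  2.29 -0.02] op 0.198 t 15.6667
u 0.4608 v -0.3991 z 0.0861 yaw 13.77 pitchy -0.41 Fu -10.3 Fv 3.1 Fz 9.1 M [ 0.    2.29 -0.1 ] op 0.200 t 15.7167
```

Steady at about 10 N towards the fence and 9.6 N down. Handing in.

```bash
python3 - <<'E'
from h import *
print(r.finish_job());uv(r.get_state())
E
```

```text
the job is handed in; nothing more can be done
None
the job is handed in; nothing more can be done
```

I lifted the orange push block off the blue rack's prongs and set its heel behind the blank. With it I pushed the blank square against the fence, and handed the job in still gripping the block and pressing.

**Last checks, at about 15.7 s of the 43 s:**
- **Force:** the reading held steady at about 10 N towards the fence and 9–10 N down. With the block's own weight, about 12 N rests on the blank.
- **Fit:** the blank's edge ran parallel to the fence face and within 0.5 mm of it over the roughly 95 mm I could see. The other end was hidden by the gripper, so I judged it only by the parallel edge and steady force.
- **Grip and surroundings:** the grip stayed at the bar's 18 mm width. Nothing else looked shifted in the pictures, though I compared the other things only by eye and the gripper and arm hid some of them.

**Small disagreements:** a sideways force of about 3 N along the fence remained, and the tool leaned about 0.4° forward under load. Neither was changing when I handed in.

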